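# Draw the filter from the bench dust extractor and hold it over the sweeps pan

## Task

Unlock the dust extractor's top flap by pushing its red bow handle down and turning it a quarter turn anticlockwise, lift the flap so that it stands open, and draw the filter cassette hidden beneath it straight up by its blue tab. Then hold the filter upright and still, low over the middle of the steel sweeps pan (no more than a hand's breadth, about 100 mm, above the rim and touching nothing but the gripper), so that I can brush the gold dust off it: finish while still holding it there. Leave the flap open, and the pan and the other things on the bench where they are.

Things in the scene. Friction and masses are not known exactly. Their poses are not given: they have to be found in the camera images.
- extractor: Bench dust extractor, a grey box fixed to the bench, 210 (x) x 260 (y) x 150 mm high. Origin: centre of its underside; +x points away from the robot at yaw 0. The aluminium flap covers the left (+y) part of its top; the right part is the closed motor housing, flat, 154 mm high. The filter bay lies under the flap.
- bay (a point): Centre of the filter's slot, at the level of the bay's floor: extractor x +12, y +55, z 88 mm. The bay is 174 mm in x by 134 mm in y inside (extractor x -87 to +87, y -12 to +122), open on top once the flap is up. The slot is 90 (x) x 24 mm (y); its bottom is 10 mm above the bench.
- flap_hinge (a point): Middle of the flap's hinge line, at its far edge: extractor x +96, y +55, z 150.5 mm, level with the flap's underside. The line runs along the extractor's y. The point turns with the flap.
- flap (a joint): Angle of the flap (aluminium plate, 196 mm from hinge to front edge, 146 wide, 6 thick), rad: 0 closed, grows as the front edge rises up and away from the robot; 1.57 upright, stop at 1.9. Stiff friction hinge, 0.4 N m: about 5 N at the handle raises it and it stays where it is left. While locked it gives only about 0.01 rad.
- plunger (a joint): How far the latch is pushed down into the flap, m: 0 at rest, stop at 0.008. A spring pushes it back up, 4 N at rest to 9 N at the stop. The latch can turn away from locked only while pushed more than about 0.0055: push it to the stop, and do not force it.
- latch (a joint): Turn of the latch, rad: 0 locked, growing anticlockwise seen from above, stop at 1.5. The flap is free from about 1.1; turn it to the stop. It turns easily (0.02 N m).
- latch_bar (a point): Middle of the red bow handle's round level bar: 12 mm thick, 58 mm free between its posts, 46 mm above the flap's top, 25 mm free under it over a black 72 mm disc that turns with it. On the turning axis, extractor x -55, y +55, z 202 mm. The bar runs along the point's x: along extractor x when locked, along y when unlocked. It can roll in the fingers while lifting the flap by it.
- filter: Filter cassette, blue frame and pleated paper, 84 (x) x 18 (y) x 90 mm (z), with a blue pull tab centred on top, 50 (x) x 12 (y) x 28 mm high (118 mm in all); 0.12 to 0.26 kg. Origin: centre of its underside, z up. Stands upright in its slot with 3 mm play, axes along the extractor's; tab top 128 mm above the bench, 22 mm under the closed flap.
- pan: Steel sweeps pan, an open shallow tray 200 (x) x 160 (y) x 22 mm high, walls and floor 3 mm, loose, 0.5 kg, on the bench left or right of the extractor. The origin is the centre of its underside.
- bur_stand: Bystander: round white tiered stand full of burs, 136 mm across, 97 mm high, loose, on the other side of the extractor. The origin is the centre of its underside.
- dish: Bystander: small white ceramic dish with a ring in it, 88 mm across, 26 mm high. The origin is the centre of its underside.
- scriber: Bystander: scriber lying on the bench, grey handle 18 mm thick and steel needle along its x, 175 mm long. The origin is on its underside, near its middle.

How it is judged:
On the way, in this order (a step that is already met when the one before it is completed fails the run):
1. the latch is turned to unlocked (more than 1.0 rad) (value of joint latch above 1 rad), for 0.1 s.
2. the flap is lifted open (more than 1.1 rad) (value of joint flap above 1.1 rad), for 0.2 s.
3. the filter is drawn up out of the bay (its underside above the extractor's top) (height (world z) of filter above 0.15 m), for 0.1 s.
At the end, for the whole second after the job is handed in: The gripper holds the filter still and upright (tilt under 0.2 rad) with its centre within 35 mm of the pan's centre in plan, its underside above the pan's rim and under 135 mm above the bench, not touching the pan; the flap stands open at more than 1.1 rad (horizontal distance between filter and pan below 0.035 m and height (world z) of filter between 0.027 and 0.135 m and angle between filter's own z axis and vertical below 0.2 rad and linear speed of filter below 0.02 m/s and contact force between the fingers and filter above 1 N and contact force between filter and pan below 0.1 N and value of joint flap above 1.1 rad); the arm keeps its last pose, push and grip.
It fails at once if the pan is shifted by more than 25 mm (distance of pan from where it was at the start of the episode above 0.025 m).
It fails at once if a bystander (bur stand, dish, scriber) is shifted by more than 25 mm (distance of any of bur_stand, dish, scriber from where it was at the start of the episode above 0.025 m).
It also fails if it takes over 72 s, if anything falls off the work surface, if the arm or the gripper's body presses on something with over 40 N, if the wrist force passes 120 N, or if a joint passes its speed limit or range.

## Robot

A 6-joint arm with a two-finger parallel gripper is mounted at the origin on the work surface. World frame = base frame: x ahead of the robot, y to its left, z up, the work surface at z = 0. Lengths are in m, angles in rad, forces in N, time in s.
With the tool pointing down it reaches from about 0.35 to 0.775 m from the base axis. Payload 5.5 kg.
Tool frame: the origin (TCP) lies where the fingers leave the gripper's body, on its centre line; the fingertips stand env.tip_reach ahead of it and the grasp point (between the pads) lies 54 mm ahead of it (env.tip_reach is the distance from the TCP to the fingertips, in m); z points along the fingers, y is the line along which they close (so a half turn about z gives the same grasp; the last joint's range is limited). The gripper opens to 85 mm and grips with 20 to 120 N. Pads are 22 mm wide; open, the fingers measure 114 mm over their backs; the gripper's body (76 mm by 85 mm) begins 54 mm behind the grasp point. The pads swing forward as they close: fully open they stand 13 mm farther back than shut.
Start: joints at [-0.14, 0.313, 0.046, 1.304, 0, 1.431], TCP at [0.575, -0, 0.304] pointing down, gripper open.
Joint ranges: [-2.76, 2.76], [-0.86, 1.69], [-1.03, 1.26], [-2.2, 2.34], [-1.47, 1.5], [-3.14, 3.14]. Speed limits (rad/s): [2.57, 2.57, 3.14, 3.14, 3.14, 3.14].

## Interface

Orientations are given as a unit quaternion [w, x, y, z].
In Python, from workcell import status, optics, hand_in, env gives the robot as it stands.
- The arm moves only by the shell command python3 -m handwheel 'ROWS' [FORCE]. ROWS is a JSON object whose one key "deltas" holds a list of rows, each a list of 5 numbers: the opening, from -1 (shut) to 1 (fully open), then the shift along the tool's x, y, z in units of 40 mm (1.0 is 40 mm), then the turn about the tool's z in units of 10 degrees (1.0 is 10 degrees). In form: {"deltas": [[jaw, x, y, z, roll], ...]}. A call has 1 to 20 rows; each row shifts and turns the commanded pose from where the row before left it, along the tool's axes as they then stand; what a row does not reach is not made up. A row lasts 1/8 s, in which the tool goes at most 62.5 mm and 10.7 degrees, less where a joint would pass 70% of its speed; a pose out of reach is approached as far as the arm can. A call is refused whole if a number of a shift passes 1 or a number of a turn 1, either way. A call with a gripper value outside its range is refused whole. The fingers move at their own pace and stop on an object; FORCE is the grip in N (left out, the last holds). Time passes only in rows, so rows that do not move let the fingers close. It gives the time, the measured TCP pose, the force, the opening and the grip force at its end, in the units of the state.
- status.get_state(): the state, without advancing time (a new reading comes with each control period).
- optics.read_camera(name): name is "scene" or "side" or "wrist"; returns a dict with "frame" (420x560x3 uint8, red, green, blue), "depth" (420x560 float32, m along the optical axis (not along the pixel's ray), 0 where there is no reading), "vfov" (degrees; the focal length in pixels is half the picture's height over the tangent of half this angle, whatever the lens; pixels are square), "cx", "cy" (the principal point, pixels), "origin" and "attitude" of the camera in the world. Camera axes: x right, y down, z forward; pixel columns grow to the right and rows downward; lengths in m; the calibration is good to about 2 mm. A picture is of the moment at which its call begins.
- hand_in(): hands the job in; it is judged then, once.
The state is a dict: "clock": time; "joint_pos": joint angles; "qvel": joint speeds; "tau": joint torques, N m; "tcp_pos": TCP position; "orientation": TCP orientation; "wrist_force": force on the tool from outside, world axes, zero at the start; "ft_torque": the same for the moment, N m; "finger_gap": finger opening in m; "grip_force": force on a finger pad.
Only numpy, scipy, OpenCV 4.12 (cv2) and the standard library are available. Lean on these libraries where they do the work, as an engineer would, in place of code of your own. Each camera call takes 0.05 s, during which the arm holds its last target. There are 200 camera calls.

## Working session

There is one attempt and no reset: what is moved stays moved. The work goes in short steps, Python scripts to look and compute and a shell command to move; the robot and the scene stay as the last step left them, time stands still between calls to the robot, and variables do not carry over. Pictures are saved under pics/ and viewed, at most 10 in all, crops included, and the job is handed in when it is done.

```bash
mkdir -p pics; ls; cat > h.py <<'E'
import numpy as np, cv2
from scipy.spatial.transform import Rotation as R
from workcell import status, optics, env
def att(a):
    a=np.array(a,float)
    return a if a.shape==(3,3) else R.from_quat(a.ravel()[[1,2,3,0]]).as_matrix()
def cam(n):
    c=optics.read_camera(n); f=c["frame"].shape[0]/2/np.tan(np.radians(c["vfov"])/2)
    h,w=c["depth"].shape; u,v=np.meshgrid(np.arange(w),np.arange(h))
    ray=np.stack([(u-c["cx"])/f,(v-c["cy"])/f,np.ones((h,w))],-1)@att(c["attitude"]).T
    P=np.array(c["origin"])+ray*c["depth"][...,None]
    P[c["depth"]==0]=np.nan
    return c,P,ray
def save(c,n): cv2.imwrite("pics/"+n,c["frame"][...,::-1])
def st():
    s=status.get_state(); q=s["orientation"]; M=att(q)
    print("t",round(s["clock"],2),"tcp",np.round(s["tcp_pos"],4),"x",M[:,0].round(3),"z",M[:,2].round(3),"F",np.round(s["wrist_force"],1),"gap",s["finger_gap"],"grip",s["grip_force"],"q",np.round(s["joint_pos"],2)); return s
E
python3 - <<'E'
from h import *
st(); print(env.tip_reach)
a=[]
for n in("scene","side","wrist"):
    c,P,r=cam(n); a.append(c["frame"][...,::-1]); print(n,c["origin"],att(c["attitude"])[:,2],c["vfov"])
    np.savez(f"/tmp/{n}.npz",P=P,f=c["frame"],ray=r,o=c["origin"])
cv2.imwrite("pics/a.png",a[0]); cv2.imwrite("pics/b.png",cv2.resize(np.hstack(a[1:]),(800,300)))
E
```

```text
pics
t 0.0 tcp [0.5746 0.     0.303 ] x [-0.  1.  0.] z [-0.002  0.    -1.   ] F [ 0.1  0.5 -0.2] gap 0.08537304998299447 grip 0.0 q [-0.14  0.31  0.04  1.3  -0.    1.43]
0.0726
scene [ 1.25369294 -0.4637015   1.07119409] [-0.54696281  0.37686737 -0.74753105] 42.16443508844234
side [0.18990881 1.17026384 0.81620009] [ 0.28563756 -0.82209303 -0.49251826] 45.39402174095756
wrist [0.57455077 0.08187231 0.37297293] [-0.00271072 -0.31806966 -0.94806347] 67.15148857806376
```

View pics/a.png

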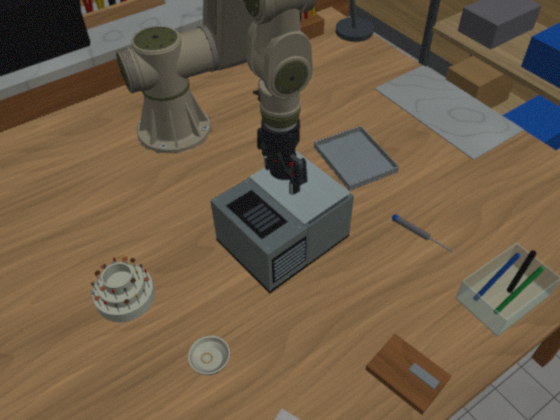

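View pics/b.png

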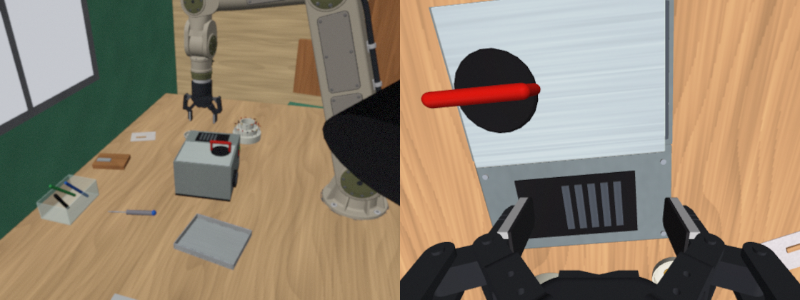

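The scene view shows the extractor at about (282,222), the pan at (355,157) and the bur stand at (122,288). In the wrist view the red bar lies over the black disc at about (480,95), with the flap visible. Next I measure their positions.

```bash
cat > m.py <<'E'
from h import *
def rect(p):
    (c,s,a)=cv2.minAreaRect((p*1000).astype(np.float32)); return np.round(c,1),np.round(s,1),round(a,2)
L={n:np.load(f"/tmp/{n}.npz") for n in("scene","side","wrist")}
for n,d in L.items():
    P=d["P"]; f=d["f"].astype(int); r,g,b=f[...,0],f[...,1],f[...,2]
    z=P[...,2]
    red=(r>110)&(g<60)&(b<60)&(z>.165)&(z<.225)&(abs(P[...,1])<.3)
    if red.sum()>20:
        p=P[red]; p=p[p[:,2]>.195]; print(n,"red",len(p),np.nanmax(P[red][:,2]), rect(p[:,:2]) if len(p)>5 else "")
    for lo,hi,t in((.148,.162,"top"),(.015,.03,"rim"),(.001,.012,"floor")):
        m=(z>lo)&(z<hi)&(P[...,0]>.3)&(P[...,0]<.85)&(abs(P[...,1])<.45)
        if t!="top": m&=(abs(r-b)<30)&(P[...,1]>.13)
        m=cv2.morphologyEx(m.astype(np.uint8),cv2.MORPH_OPEN,np.ones((2,2)))
        k,lab,s,_=cv2.connectedComponentsWithStats(m)
        for i in range(1,k):
            if s[i,4]>150:
                p=P[lab==i]; print(n,t,s[i,4],rect(p[:,:2]),"z",np.round(np.median(p[:,2]),4))
E
python3 m.py
```

```text
scene top 5412 (array([512.6,  66.5]), array([176. , 348.9]), 22.83) z nan
scene floor 217 (array([414.6, 406.2]), array([99.5, 64.8]), 46.89) z nan
scene floor 239 (array([469. , 334.1]), array([ 66.9, 130.6]), 24.56) z nan
side red 104 0.21004607861502755 (array([483.6,  72. ]), array([75.2, 15.1]), 5.94)
side top 2816 (array([539.4,  24.5]), array([205.5, 260.5]), 5.27) z nan
side rim 318 (array([529.2, 147.3]), array([207.8,  19.3]), 7.93) z 0.0198
side rim 311 (array([422.6, 318. ]), array([107. , 207.4]), 87.34) z 0.0165
side rim 271 (array([446.9, 431. ]), array([ 46.6, 198.1]), 67.38) z 0.0177
side floor 3082 (array([428.8, 348.1]), array([145.8, 209.9]), 74.51) z nan
side floor 280 (array([441.9, 431.9]), array([  3.9, 193. ]), 80.13) z nan
wrist red 3289 0.21063579543478503 (array([485.7,  69.9]), array([77.4, 11.3]), 5.62)
wrist top 85425 (array([526.9, -34.4]), array([348.9, 407.2]), 5.38) z nan
```

```bash
python3 -m handwheel '{"deltas": [[1,0.592,-0.75,0,0],[1,0.592,-0.75,0,0],[1,0.592,-0.75,0,0],[1,0,0,0,-1],[1,0,0,0,-1],[1,0,0,0,-1],[1,0,0,0,-1],[1,0,0,0,-1],[1,0,0,0,-1],[1,0,0,0,-1],[1,0,0,0,-1],[1,0,0,0,-1],[1,0,0,0,-0.56],[1,0,0,0,0],[1,0,0,0,0]]}' 40
python3 - <<'E'
from h import *
s=st()
c,P,ray=cam("wrist"); save(c,"c.png"); np.savez("/tmp/wrist.npz",P=P,f=c["frame"],ray=ray,o=c["origin"])
f=c["frame"].astype(int); m=(f[...,0]>100)&(f[...,1]<60)&(f[...,2]<60)
o=np.array(c["origin"])
def plane(mask,z):
    r=ray[mask]; return (o+r*((z-o[2])/r[:,2])[:,None])[:,:2]
p=plane(m,.205); print("red",m.sum(),cv2.minAreaRect((p*1000).astype(np.float32)))
q=P[m]; q=q[q[:,2]>.197]; print("depth",cv2.minAreaRect((q[:,:2]*1000).astype(np.float32)),q[:,2].max())
E
```

```text
clock: 2.02
tcp_pos: [0.4849, 0.071, 0.3038]
orientation: [-0.0, -0.048, 0.999, 0.0]
wrist_force: [-0.2, 0.3, 0.4]
finger_gap: 0.0854
grip_force: 0.0
t 2.02 tcp [0.4849 0.071  0.3038] x [-0.995 -0.096  0.   ] z [-0.  0. -1.] F [-0.2  0.3  0.4] gap 0.08536076756238188 grip 0.0 q [-0.02  0.15 -0.17  1.26 -0.   -0.11]
red 2436 ((458.01727294921875, 47.756439208984375), (131.45556640625, 54.52120590209961), 42.59621047973633)
depth ((482.7308349609375, 69.40939331054688), (76.54580688476562, 11.532661437988281), 5.461862564086914) 0.21005034208089252
```

View pics/c.png

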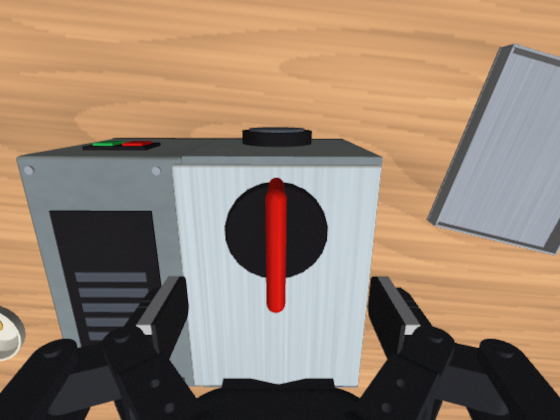

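The bar stands centred between the fingers (columns 268–286, rows 180–312), and the pan is visible at upper right. Descend and close.

```bash
python3 -m handwheel '{"deltas": [[1,0.02,0,0.4,0],[1,0,0,0.4,0],[1,0,0.01,0.4,0],[1,0,0,0,0],[-1,0,0,0,0],[-1,0,0,0,0],[-1,0,0,0,0],[-1,0,0,0,0],[-1,0,0,0,0],[-1,0,0,0,0]]}' 50; python3 -c "
from h import *
st()"
```

```text
clock: 3.32
tcp_pos: [0.4845, 0.0704, 0.2564]
orientation: [0.0, -0.048, 0.999, -0.001]
wrist_force: [0.1, -4.7, 2.3]
finger_gap: 0.0102
grip_force: 48.7
t 3.33 tcp [0.4845 0.0704 0.2564] x [-0.995 -0.097 -0.001] z [ 0.001 -0.002 -1.   ] F [ 0.1 -4.7  2.3] gap 0.010239643004515749 grip 48.66035878658295 q [-0.02  0.17 -0.26  1.14 -0.   -0.12]
```

```bash
python3 -m handwheel '{"deltas": [[-1,0,-0.02,0.06,0],[-1,0,0,0.06,0],[-1,0,0,0.06,0],[-1,0,0,0.04,0],[-1,0,0,0,0]]}'; python3 -c "
from h import *
st()"
```

```text
clock: 3.95
tcp_pos: [0.4846, 0.0702, 0.2483]
orientation: [0.001, -0.049, 0.999, -0.001]
wrist_force: [-2.5, -3.9, 10.5]
finger_gap: 0.0104
grip_force: 49.5
t 3.95 tcp [0.4846 0.0702 0.2483] x [-0.995 -0.097 -0.002] z [ 0.002 -0.001 -1.   ] F [-2.5 -3.9 10.5] gap 0.010390484986332748 grip 49.497116804122925 q [-0.02  0.17 -0.28  1.12 -0.   -0.12]
```

```bash
python3 -m handwheel '{"deltas": [[-1,0,0,0.03,0],[-1,0,0,0,-0.5],[-1,0,0,0,-0.5],[-1,0,0,0,-0.7],[-1,0,0,0,-0.7]]}'; python3 -c "
from h import *
print(st()['ft_torque'])"
```

```text
clock: 4.58
tcp_pos: [0.4847, 0.0702, 0.2482]
orientation: [0.001, -0.257, 0.966, -0.001]
wrist_force: [-4.5, -4.2, 16.8]
finger_gap: 0.0104
grip_force: 50.0
t 4.58 tcp [0.4847 0.0702 0.2482] x [-0.868 -0.497 -0.002] z [ 0.003 -0.001 -1.   ] F [-4.5 -4.2 16.8] gap 0.010411379533722082 grip 50.03590643405914 q [-0.02  0.17 -0.28  1.12 -0.   -0.54]
[-0.80322281  0.93682636 -0.06338442]
```

```bash
python3 -m handwheel '{"deltas": [[-1,0,0,0,-0.8],[-1,0,0,0,-0.8],[-1,0,0,0,-0.8],[-1,0,0,0,-0.8],[-1,0,0,0,-0.8],[-1,0,0,0,-0.8],[-1,0,0,0,-0.8],[-1,0,0,0,-0.6],[-1,0,0,0,0]]}'; python3 -c "
from h import *
print(st()['ft_torque'])"
```

```text
clock: 5.7
tcp_pos: [0.4848, 0.07, 0.2482]
orientation: [-0.001, 0.717, -0.697, 0.002]
wrist_force: [-4.5, -4.9, 16.2]
finger_gap: 0.0102
grip_force: 50.0
t 5.7 tcp [0.4848 0.07   0.2482] x [ 0.028 -1.     0.002] z [ 0.003 -0.002 -1.   ] F [-4.5 -4.9 16.2] gap 0.01018087863396219 grip 50.048325061798096 q [-0.02  0.17 -0.28  1.12 -0.   -1.62]
[-1.0683335   0.93097909 -0.02751482]
```

```bash
python3 -m handwheel '{"deltas": [[-1,0,0,-0.1,0],[-1,0,0,-0.12,0],[-1,-0.01,-0.155,-0.388,0],[-1,-0.013,-0.195,-0.37,0],[-1,-0.016,-0.232,-0.345,0],[-1,-0.018,-0.268,-0.322,0],[-1,0,0,0,0]]}' 30; python3 -c "
from h import *
print(st()['ft_torque'])"
```

```text
clock: 6.58
tcp_pos: [0.5163, 0.0729, 0.3113]
orientation: [0.003, 0.717, -0.697, -0.001]
wrist_force: [-7.6, -6.3, 7.2]
finger_gap: 0.01
grip_force: 46.7
t 6.58 tcp [0.5163 0.0729 0.3113] x [ 0.028 -1.     0.002] z [-0.006 -0.003 -1.   ] F [-7.6 -6.3  7.2] gap 0.009993480436984465 grip 46.66880428791046 q [-0.01  0.21 -0.07  1.29 -0.   -1.61]
[-1.40307962  1.6060343   0.08052735]
```

```bash
python3 - <<'E'
from h import *
c,P,ray=cam("side"); cv2.imwrite("pics/d.png",cv2.resize(c["frame"][100:320,180:420,::-1],None,fx=3,fy=2.7)[:600,:720])
E
```

```text
(no output)
```

View pics/d.png

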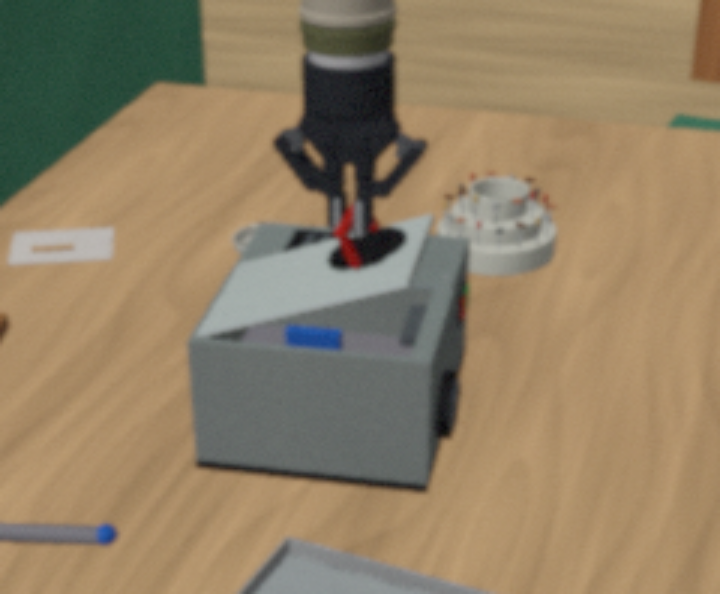

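The flap is up about 20°, still held by the red bar at (352,235), and the blue tab shows at (313,336). Continue the arc.

```bash
python3 -m handwheel '{"deltas": [[-1,-0.02,-0.298,-0.29,0],[-1,-0.022,-0.33,-0.258,0],[-1,-0.024,-0.352,-0.222,0],[-1,-0.025,-0.375,-0.185,0],[-1,0,0,0,0]]}' 30; python3 -c "
from h import *
print(st()['ft_torque'])"
```

```text
clock: 7.25
tcp_pos: [0.5711, 0.0785, 0.3517]
orientation: [0.001, 0.717, -0.697, -0.0]
wrist_force: [-8.8, -4.3, 14.4]
finger_gap: 0.0099
grip_force: 47.1
t 7.25 tcp [0.5711 0.0785 0.3517] x [ 0.028 -1.     0.001] z [-0.002 -0.001 -1.   ] F [-8.8 -4.3 14.4] gap 0.009895612874354863 grip 47.1388578414917 q [-0.    0.31  0.16  1.42 -0.   -1.6 ]
[-0.94284193  1.88605676  0.1860372 ]
```

```bash
python3 -m handwheel '{"deltas": [[-1,-0.026,-0.39,-0.145,0],[-1,-0.027,-0.405,-0.103,0],[-1,-0.028,-0.413,-0.057,0],[-1,-0.028,-0.417,-0.018,0],[-1,-0.028,-0.417,0.028,0],[-1,0,0,0,0]]}' 30; python3 - <<'E'
from h import *
st()
c,P,ray=cam("side"); cv2.imwrite("pics/e.png",cv2.resize(c["frame"][40:260,180:420,::-1],None,fx=3,fy=2.7)[:600,:720])
E
```

```text
clock: 8.0
tcp_pos: [0.6556, 0.0862, 0.3635]
orientation: [-0.001, 0.717, -0.697, 0.002]
wrist_force: [2.2, -3.9, 8.7]
finger_gap: 0.0105
grip_force: 50.0
t 8.0 tcp [0.6556 0.0862 0.3635] x [ 0.029 -1.     0.001] z [ 0.005 -0.001 -1.   ] F [ 2.2 -3.9  8.7] gap 0.010519072665936827 grip 49.98841881752014 q [ 0.01  0.49  0.45  1.53 -0.   -1.59]
```

View pics/e.png

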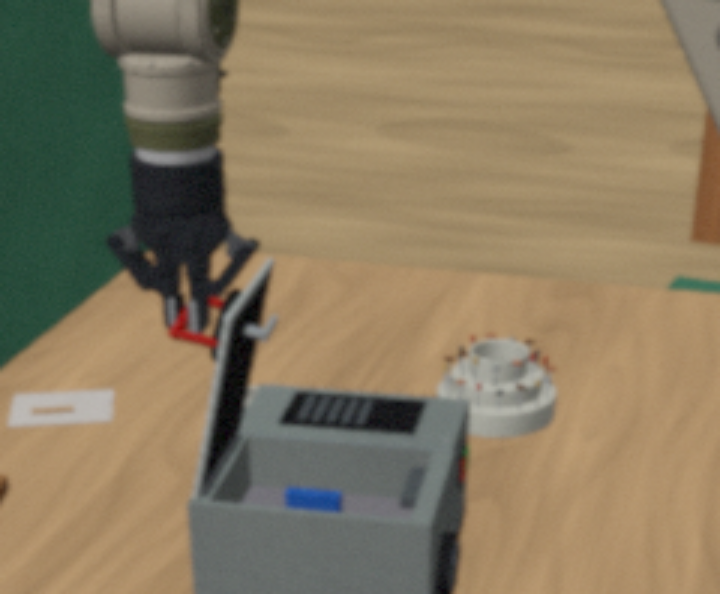

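The flap stands at about 78°, and the gripper holds the bar on its far side. Open the fingers a little, go up, and come back over the flap.

```bash
python3 -m handwheel '{"deltas": [[-0.45,0,0,0,0],[-0.45,0,0,0,0],[-0.45,0,0,-0.25,0],[-0.45,0,0,-0.5,0],[-0.45,0,0,-0.8,0],[-0.45,0,0,-0.8,0],[-0.45,0,0,-0.7,0],[-0.45,0,0,0,0]]}'; python3 -c "
from h import *
st()"
```

```text
clock: 9.05
tcp_pos: [0.6539, 0.0871, 0.4856]
orientation: [-0.001, 0.717, -0.697, 0.001]
wrist_force: [-0.2, 0.1, -0.1]
finger_gap: 0.0238
grip_force: 0.0
t 9.05 tcp [0.6539 0.0871 0.4856] x [ 0.028 -1.    -0.001] z [ 0.003  0.001 -1.   ] F [-0.2  0.1 -0.1] gap 0.02382141561905709 grip 0.0 q [ 0.01  0.58  0.92  1.9   0.   -1.59]
```

```bash
python3 -m handwheel '{"deltas": [[-0.45,0.06,0.94,0,0],[-0.45,0.06,0.94,0,0],[-0.45,0.06,0.94,0,0],[-1,0.06,0.94,0,0],[-1,0,0,0.7,0],[-1,0,0,0.7,0],[-1,0,0,0.7,0],[-1,0,0,0.65,0],[-1,0,-0.6,0,0],[-1,0,-0.6,0,0],[-1,0,-0.5,0,0],[-1,0,-0.4,0,0],[-1,0,-0.4,0,0],[-1,0,-0.3,0,0],[-1,0,-0.3,0,0],[-1,0,-0.3,0,0],[-1,0,0,0,0]]}'; python3 - <<'E'
from h import *
st()
c,P,ray=cam("side"); cv2.imwrite("pics/f.png",cv2.resize(c["frame"][40:260,180:420,::-1],None,fx=3,fy=2.7)[:600,:720])
E
```

```text
clock: 11.18
tcp_pos: [0.6401, 0.0781, 0.3735]
orientation: [-0.001, 0.717, -0.697, -0.001]
wrist_force: [1.2, 3.7, 4.5]
finger_gap: 0.0
grip_force: 2.9
t 11.18 tcp [0.6401 0.0781 0.3735] x [ 0.029 -1.    -0.003] z [ 0.001  0.003 -1.   ] F [1.2 3.7 4.5] gap 4.1160272751462175e-05 grip 2.8730529936729 q [-0.    0.46  0.43  1.54  0.   -1.6 ]
```

View pics/f.png

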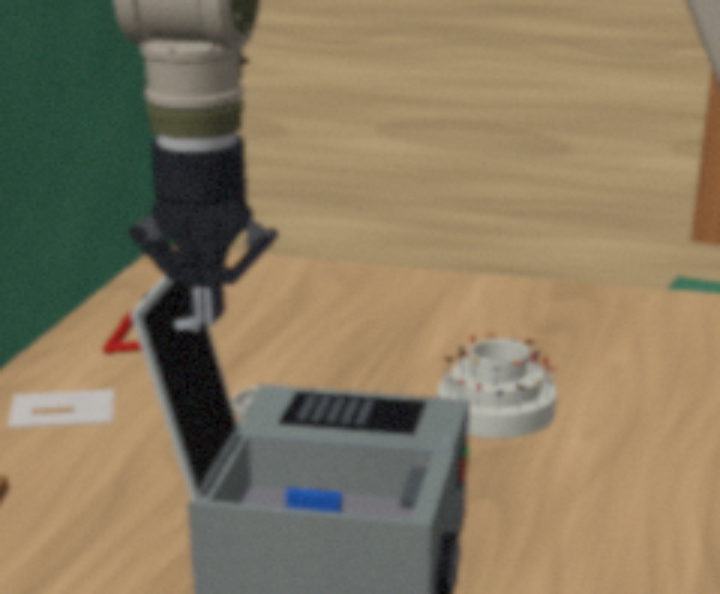

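The flap leans back past upright, touched by the closed fingers at (195,320). The bay is open, with the tab at (313,498). Move over the tab and turn for it.

```bash
python3 -m handwheel '{"deltas": [[-1,0,0.55,0,0],[-1,0,0.55,0,0],[-1,0,0.55,0,0],[-1,0,0.57,0,0],[1,0,0,0,1],[1,0,0,0,1],[1,0,0,0,1],[1,0,0,0,1],[1,0,0,0,1],[1,0,0,0,1],[1,0,0,0,1],[1,0,0,0,1],[1,0,0,0,0.61],[1,0,0,0,0],[1,0,0,0,0]]}'; python3 - <<'E'
from h import *
st()
c,P,ray=cam("wrist"); save(c,"g.png"); np.savez("/tmp/w2.npz",P=P,f=c["frame"],ray=ray,o=c["origin"])
f=c["frame"].astype(int); m=((f[...,2]>f[...,0]+50)&(f[...,2]>90)).astype(np.uint8)
k,lab,s,ce=cv2.connectedComponentsWithStats(m); o=np.array(c["origin"])
for i in range(1,k):
    if s[i,4]<100: continue
    r=ray[lab==i]; d=P[lab==i]; print(s[i],ce[i],"z",np.nanpercentile(d[:,2],[5,50,95]).round(4))
    p=o+r*((.128-o[2])/r[:,2])[:,None]; print("plane",cv2.minAreaRect((p[:,:2]*1000).astype(np.float32)))
    d=d[d[:,2]>.122]; 
    if len(d)>20: print("depth top",cv2.minAreaRect((d[:,:2]*1000).astype(np.float32)),d.mean(0))
E
```

```text
clock: 13.1
tcp_pos: [0.5505, 0.0743, 0.3729]
orientation: [-0.001, -0.049, 0.999, 0.0]
wrist_force: [-0.4, -0.0, -0.0]
finger_gap: 0.0855
grip_force: 0.0
t 13.1 tcp [0.5505 0.0743 0.3729] x [-0.995 -0.098  0.001] z [-0.001  0.    -1.   ] F [-0.4 -0.  -0. ] gap 0.08552604790756319 grip 0.0 q [-0.01  0.27  0.15  1.46  0.   -0.11]
[ 270  146   18   78 1364] [278.31378299 184.10410557] z [0.0322 0.1007 0.1287]
plane ((542.1285400390625, 74.38697052001953), (80.15958404541016, 17.413721084594727), 5.136289119720459)
depth top ((550.034912109375, 75.0926742553711), (49.679344177246094, 11.343316078186035), 5.3649725914001465) [0.54869658 0.07468177 0.12774049]
[405 255  13  13 131] [411.22900763 261.39694656] z [0.0107 0.0167 0.0198]
plane ((612.4593505859375, 228.1399688720703), (15.403650283813477, 13.125734329223633), 13.505293846130371)
```

View pics/g.png

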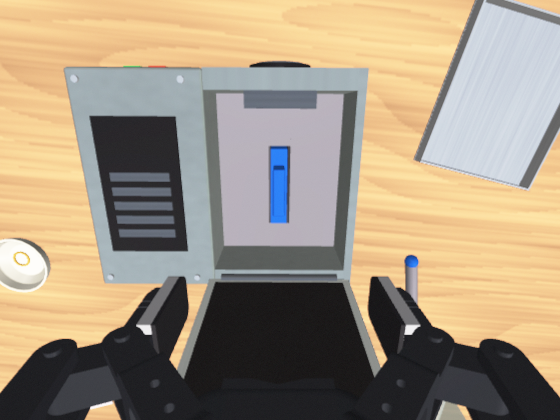

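The tab stands centred at (279,185) in the open bay, with the flap at the bottom of the view and the pan at upper right. Its measured top is 49.7 x 11.3 mm at z 128, so it matches the given size. Descend and grip.

```bash
python3 -m handwheel '{"deltas": [[0.1,0,0.02,0.7,0],[0.1,0,0,0.8,0],[0.1,0,0,0.8,0],[0.1,0,0,0.8,0],[0.1,0,0,0.8,0],[0.1,0,0,0.6,0],[0.1,0,0,0.38,0],[0.1,0,0,0,0],[-1,0,0,0,0],[-1,0,0,0,0],[-1,0,0,0,0],[-1,0,0,0,0],[-1,0,0,0,0],[-1,0,0,0,0]]}' 60; python3 -c "
from h import *
st()"
```

```text
clock: 14.9
tcp_pos: [0.5517, 0.075, 0.1799]
orientation: [0.001, -0.048, 0.999, -0.0]
wrist_force: [-0.6, -0.7, 5.8]
finger_gap: 0.0108
grip_force: 60.3
t 14.9 tcp [0.5517 0.075  0.1799] x [-0.995 -0.096 -0.003] z [ 0.003  0.    -1.   ] F [-0.6 -0.7  5.8] gap 0.010795457246189407 grip 60.329850912094116 q [-0.01  0.34 -0.22  1.    0.   -0.11]
```

```bash
python3 -m handwheel '{"deltas": [[-1,0,0,-0.15,0],[-1,0,0,-0.25,0],[-1,0,0,-0.4,0],[-1,0,0,-0.5,0],[-1,0,0,-0.5,0],[-1,0,0,-0.5,0],[-1,0,0,-0.5,0],[-1,0,0,-0.5,0],[-1,0,0,-0.5,0],[-1,0,0,-0.5,0],[-1,0,0,-0.4,0],[-1,0,0,0,0]]}'; python3 - <<'E'
from h import *
st()
c,P,ray=cam("wrist"); save(c,"w.png")
c,P,ray=cam("side"); np.savez("/tmp/side.npz",P=P,f=c["frame"],ray=ray,o=c["origin"]); save(c,"i.png")
z=P[...,2]; b=c["frame"].astype(int); m=(b[...,2]>b[...,0]+40)&(P[...,0]>.45)&(P[...,0]<.65)&(abs(P[...,1])<.15)
print("blue z",np.nanpercentile(z[m],[1,50,99]))
E
```

```text
clock: 16.4
tcp_pos: [0.5511, 0.075, 0.3686]
orientation: [0.002, -0.048, 0.999, -0.0]
wrist_force: [-0.5, -0.0, -2.9]
finger_gap: 0.0104
grip_force: 59.4
t 16.4 tcp [0.5511 0.075  0.3686] x [-0.995 -0.096 -0.003] z [ 0.003 -0.    -1.   ] F [-0.5 -0.  -2.9] gap 0.010354850027664375 grip 59.4354522228241 q [-0.01  0.27  0.14  1.44 -0.   -0.11]
blue z [0.15030456 0.27994729 0.31506748]
```

View pics/i.png

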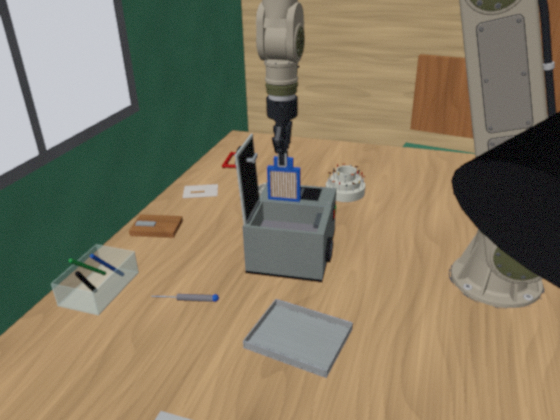

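The filter (285,185) hangs upright, clear of the extractor, and the flap stands open. The pan's corners are at about (283,303), (352,326), (322,368) and (246,340); I measure them next.

```bash
python3 - <<'E'
from h import *
d=np.load("/tmp/side.npz"); f=d["f"]; ray=d["ray"]; o=d["o"]
s=cv2.cvtColor(f,cv2.COLOR_RGB2HSV)
m=((s[...,1]<70)).astype(np.uint8); w=np.zeros_like(m); w[295:380,235:365]=1; m*=w
k,lab,st_,ce=cv2.connectedComponentsWithStats(m); i=1+st_[1:,4].argmax(); print(st_[i])
h=cv2.convexHull(np.argwhere(lab==i)[:,::-1].astype(np.int32)).reshape(-1,2)
q=cv2.approxPolyDP(h.astype(np.float32).reshape(-1,1,2),6,True).reshape(-1,2); print(q)
for z in (.022,):
    r=ray[h[:,1],h[:,0]]; p=(o+r*((z-o[2])/r[:,2])[:,None])[:,:2]; print(cv2.minAreaRect((p*1000).astype(np.float32)))
    q=q.astype(int); r=ray[q[:,1],q[:,0]]; p=(o+r*((z-o[2])/r[:,2])[:,None])[:,:2]*1000; print(p.round(1))
# depth: all points of the pan mask
P=d["P"][lab==i]; P=P[np.isfinite(P[:,2])]; print("depth",cv2.minAreaRect((P[:,:2]*1000).astype(np.float32)),P[:,:2].mean(0))
E
```

```text
[ 243  299  110   79 5308]
[[352. 322.]
 [326. 377.]
 [243. 347.]
 [275. 299.]]
((427.0161437988281, 363.45367431640625), (181.04673767089844, 207.3542938232422), 81.3907699584961)
[[319.2 290.3]
 [338.4 465.1]
 [529.8 436.9]
 [514.4 263.8]]
depth ((433.1839599609375, 341.4748229980469), (192.49490356445312, 216.28533935546875), 81.9725112915039) [0.42867446 0.35320225]
```

```bash
python3 - <<'E'
from h import *
def pan(f,ray,o,win,name):
    f=f.astype(int); y0,y1,x0,x1=win
    m=((f[...,2]-f[...,0])>-8).astype(np.uint8); w=np.zeros_like(m); w[y0:y1,x0:x1]=1
    m=cv2.morphologyEx(m*w,cv2.MORPH_OPEN,np.ones((3,3)))
    k,lab,s,ce=cv2.connectedComponentsWithStats(m); i=1+s[1:,4].argmax()
    h=cv2.convexHull(np.argwhere(lab==i)[:,::-1].astype(np.int32)).reshape(-1,2)
    r=ray[h[:,1],h[:,0]]
    print(name,s[i])
    for z in(.022,.011): p=(o+r*((z-o[2])/r[:,2])[:,None])[:,:2]; print(z,cv2.minAreaRect((p*1000).astype(np.float32)))
d=np.load("/tmp/side.npz"); pan(d["f"],d["ray"],d["o"],(285,390,225,375),"side")
d=np.load("/tmp/scene.npz"); pan(d["f"],d["ray"],d["o"],(120,195,305,405),"scene")
E
```

```text
side [ 244  300  108   76 4963]
0.022 ((426.83404541015625, 363.629638671875), (174.0579071044922, 201.3443603515625), 81.39299011230469)
0.011 ((430.1156005859375, 352.45745849609375), (176.46868896484375, 204.1331024169922), 81.39299011230469)
scene [ 305  127   93   68 3888]
0.022 ((436.21405029296875, 291.63018798828125), (278.8570861816406, 223.6054229736328), 81.46839904785156)
0.011 ((427.6434326171875, 299.54925537109375), (281.78076171875, 225.9497528076172), 81.46841430664062)
```

```bash
python3 -m handwheel '{"deltas": [[-1,0.1,0.31,0,0],[-1,0.2,0.6,0,0],[-1,0.266,0.8,0,0],[-1,0.266,0.8,0,0],[-1,0.266,0.8,0,0],[-1,0.266,0.8,0,0],[-1,0.266,0.8,0,0],[-1,0.266,0.8,0,0],[-1,0.2,0.6,0,0],[-1,0.2,0.6,0,0],[-1,0.1,0.3,0,0],[-1,0,0,0,0],[-1,0,0,0,0]]}'; python3 - <<'E'
from h import *
st()
a=[]
for n in("side","scene","wrist"):
    c,P,ray=cam(n); np.savez(f"/tmp/{n}3.npz",P=P,f=c["frame"],ray=ray,o=c["origin"]); a.append(c["frame"][...,::-1])
v=np.vstack([np.hstack([a[2][:,:],a[1]])]); cv2.imwrite("pics/j.png",cv2.resize(v,(800,300)))
E
```

```text
clock: 18.12
tcp_pos: [0.4279, 0.3524, 0.3663]
orientation: [-0.0, -0.048, 0.999, -0.0]
wrist_force: [0.5, 0.3, -2.4]
finger_gap: 0.0106
grip_force: 59.3
t 18.12 tcp [0.4279 0.3524 0.3663] x [-0.995 -0.095  0.   ] z [-0.    -0.001 -1.   ] F [ 0.5  0.3 -2.4] gap 0.010556003120398415 grip 59.345988035202026 q [ 0.54  0.26  0.13  1.44 -0.    0.45]
```

View pics/j.png

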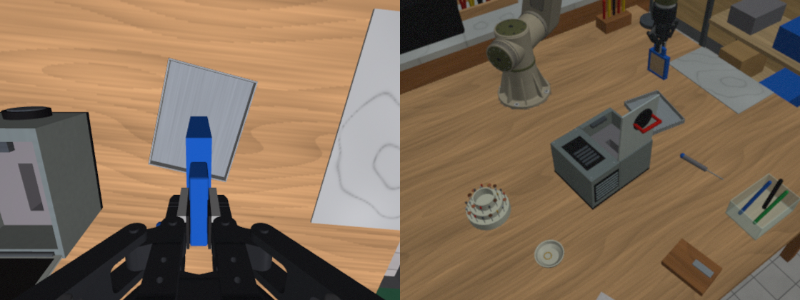

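The wrist view (half size) shows the whole pan with corners at (168,59), (256,83), (225,180) and (150,163), partly behind the held filter.

```bash
python3 - <<'E'
from h import *
d=np.load("/tmp/wrist3.npz"); f=d["f"].astype(int); ray=d["ray"]; o=d["o"]
m=(abs(f[...,2]-f[...,0])<35)&(f[...,2]-f[...,0]>-8); m=m.astype(np.uint8); w=np.zeros_like(m); w[70:262,200:370]=1
m=cv2.morphologyEx(m*w,cv2.MORPH_OPEN,np.ones((3,3)))
k,lab,s,ce=cv2.connectedComponentsWithStats(m)
keep=[i for i in range(1,k) if s[i,4]>300]; print(s[keep])
i=1+s[1:,4].argmax()
h=cv2.convexHull(np.argwhere(lab==i)[:,::-1].astype(np.int32)).reshape(-1,2)
r=ray[h[:,1],h[:,0]]; p=(o+r*((.022-o[2])/r[:,2])[:,None])[:,:2]; print("hull",cv2.minAreaRect((p*1000).astype(np.float32)))
q=np.array([[168,59],[256,83],[225,180],[150,163]])*1.4; q=q.round().astype(int)
r=ray[q[:,1],q[:,0]]; p=(o+r*((.022-o[2])/r[:,2])[:,None])[:,:2]*1000; print(p.round(1),p.mean(0),np.linalg.norm(p-np.roll(p,-1,0),axis=1))
P=d["P"][lab==i]; P=P[np.isfinite(P[:,2])]; print("z",np.percentile(P[:,2],[2,50,98])); P=P[(P[:,2]<.03)]; print("depth",cv2.minAreaRect((P[:,:2]*1000).astype(np.float32)))
E
```

```text
[[  208    82   152   172 14976]]
hull ((428.5857238769531, 354.15673828125), (158.57974243164062, 198.0027313232422), 81.34674072265625)
[[321.3 289.9]
 [344.9 445. ]
 [535.1 416. ]
 [512.3 264.7]] [428.41022021 353.89643446] [156.82790462 192.33613743 152.91382598 192.72700554]
z [0.00131142 0.00311578 0.02218934]
depth ((428.79119873046875, 354.2596435546875), (158.86495971679688, 198.57345581054688), 81.34213256835938)
```

Pan centre is (428.6, 354.2), 159 x 198 mm, which matches. Lower the filter to about 80 mm.

```bash
python3 -m handwheel '{"deltas": [[-1,-0.02,0.04,0.3,0],[-1,0,0,0.5,0],[-1,0,0,0.5,0],[-1,0,0,0.5,0],[-1,0,0,0.5,0],[-1,0,0,0.4,0],[-1,0,0,0.2,0],[-1,0,0,0,0],[-1,0,0,0,0],[-1,0,0,0,0],[-1,0,0,0,0],[-1,0,0,0,0]]}'; python3 - <<'E'
from h import *
st()
c,P,ray=cam("side"); save(c,"k.png")
b=c["frame"].astype(int); m=(b[...,2]>b[...,0]+40)&(abs(P[...,0]-.428)<.1)&(abs(P[...,1]-.354)<.1)&(P[...,2]>.03)
print("blue",np.nanpercentile(P[m],[2,50,98],axis=0))
E
```

```text
clock: 19.77
tcp_pos: [0.4285, 0.3546, 0.2508]
orientation: [0.0, -0.048, 0.999, 0.0]
wrist_force: [-0.5, 0.0, -3.0]
finger_gap: 0.0105
grip_force: 59.3
t 19.77 tcp [0.4285 0.3546 0.2508] x [-0.995 -0.096 -0.   ] z [ 0.  0. -1.] F [-0.5  0.  -3. ] gap 0.010500316679826557 grip 59.29171085357666 q [ 0.55  0.3  -0.11  1.17 -0.    0.45]
blue [[0.38359823 0.34792775 0.08169148]
 [0.41700264 0.3609468  0.16621677]
 [0.46602292 0.36920357 0.19930409]]
```

View pics/k.png

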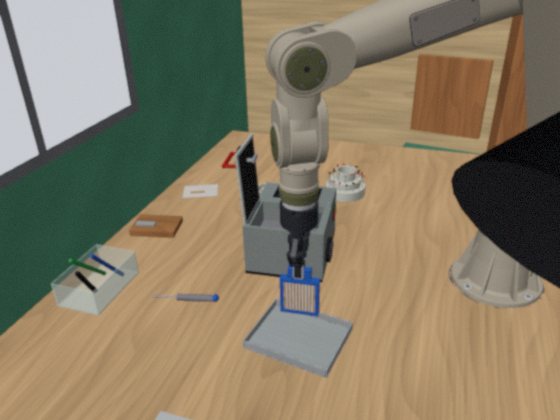

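The filter (300,295) hangs upright over the pan with its underside at about z 81 mm. The flap (248,180) is still open and nothing else has moved. Hand in.

```bash
python3 -c "
from workcell import hand_in
print(hand_in())"
```

```text
the job is handed in; nothing more can be done
None
```

The job is handed in: the gripper is holding the filter upright and still over the middle of the sweeps pan, its underside about 80 mm above the bench, and the flap is standing open. In the last pictures the pan and the other things on the bench look unmoved; the hand-in gave no verdict.

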